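# Register a clay tile against the stops of a setting-out board

### The job

The relief tile lies askew on the plywood setting-out board. Push it home into the corner of the two steel stops, so that a long edge lies flush against the long stop and a short edge flush against the end stop, the tile flat on the board with its relief up. Leave the pots and tools standing around where they are.

Things in the scene. Friction and masses are not known exactly. Their poses are not given: they have to be found in the camera images.
- tile_mid (a point): Centre of the fired-clay tile (half-way up): a brick-brown slab with a round flower relief on top (4 mm high), 110 mm along its own x, 150 mm along its own y, 24 mm thick, about 0.6 kg. It starts flat on the board, clear of both stops, askew by up to 20 degrees. Too wide to grip; it slides on the board with ordinary friction.
- jig_corner (a point): Registering corner of the board: where the planes of the two stops' inner faces meet, at the height of the board's top face. +x points square into the long stop (roughly away from the robot), +y square into the end stop (roughly to the robot's left), z up. A tile fully home has its centre at x -55, y -75, z +12 mm here, its axes parallel to these.
- jig: Fixed plywood setting-out board, 340 (x) x 400 (y) x 18 mm; origin at the centre of its underside on the table, axes parallel to jig_corner's. Two steel bars on it, 22 mm thick, 16 mm high above the board: the long stop, inner face at x = +90, from y = -155 to +105 mm; the end stop, inner face at y = +120, from x = -55 to +65 mm. Its place on the table and its yaw vary.
- rib: Bystander: flat wooden rib, 45 x 110 x 8 mm, on the board behind the long stop. Origin at the centre of its underside (as for all bystanders).
- plug: Bystander: white plaster disc, 52 mm across, 22 mm high, on the board's near left part, behind the end stop or beside its near end.
- paddle: Bystander: wooden paddle, 225 mm long, 22 mm thick, on the table to the left.
- bat: Bystander: white plaster disc, 110 mm across, 25 mm high, on the table to the right.
- brush: Bystander: brush, 190 mm long, lying on the table to the right.
- bowl_a: Bystander: clay-coloured bowl, 124 mm across, 75 mm high, on the table to the right.
- bowl_b: Bystander: clay-coloured bowl, 124 mm across, 75 mm high, on the table to the left.
- mug: Bystander: steel mug, 84 mm across, 130 mm high, on the table to the left.

How it is judged:
By the outcome, as a careful person would: the job done as asked, in the order asked, and still so for the second after the job is handed in, with the robot touching nothing.
It also fails if it takes over 58 s, if anything falls off the work surface, if the arm or the gripper's body presses on something with over 40 N, if the wrist force passes 120 N, or if a joint passes its speed limit or range.

### The arm

A 6-joint arm with a two-finger parallel gripper is mounted at the origin on the work surface. World frame = base frame: x ahead of the robot, y to its left, z up, the work surface at z = 0. Lengths are in m, angles in rad, forces in N, time in s.
With the tool pointing down it reaches from about 0.275 to 0.85 m from the base axis. Payload 5.2 kg.
Tool frame: the origin (TCP) lies between the finger pads; the fingertips stand 25 mm ahead of it and the grasp point (between the pads) lies 6 mm ahead of it; z points along the fingers, y is the line along which they close (so a half turn about z gives the same grasp; the last joint's range is limited). The gripper opens to 85 mm and grips with 20 to 120 N. Pads are 22 mm wide; open, the fingers measure 114 mm over their backs; the gripper's body (76 mm by 85 mm) begins 54 mm behind the grasp point. The pads swing forward as they close: fully open they stand 13 mm farther back than shut.
Start: joints at [1.005, 0.259, 1.535, -0, 1.348, -0.203], TCP at [0.195, 0.514, 0.256] pointing down, gripper open.
Joint ranges: [-3.14, 3.14], [-0.91, 2.08], [0.19, 2.58], [-1.22, 4.36], [0.22, 2.71], [-3.12, 3.12]. Speed limits (rad/s): [2.57, 2.57, 3.14, 3.14, 3.14, 3.14].

### API

Orientations are given as [roll, pitch, yaw] about the fixed x, y, z axes, in that order (R = Rz(yaw) Ry(pitch) Rx(roll)).
In Python, from workcell import arm gives the robot as it stands.
- The arm moves only by the tool send_rows, never from a script. Its argument "moves" is a list of rows, each a list of 2 entries, a list of its own where there are three numbers: the shift along the tool's x, y, z in cm, then the turn, a rotation vector about the tool's x, y, z in rad. A call has 1 to 12 rows; each row is the pose to reach, as a shift and turn from the pose commanded when the call began, along the tool's axes at that moment; what a row does not reach only later rows make up. A row lasts 1/10 s, in which the tool goes at most 50 mm and 8.59 degrees, less where a joint would pass 70% of its speed; a pose out of reach is approached as far as the arm can. A call with a gripper value outside its range is refused whole. "hand" is the closure, from 0 (fully open) to 1 (shut), set as the call begins (left out, the last holds). The fingers move at their own pace and stop on an object; "newtons" is the grip in N (left out, the last holds). Time passes only in rows, so rows that repeat a pose let the fingers close. It gives the time, the measured TCP pose, the force, the opening and the grip force at its end, in the units of the state.
- arm.observe(): the state, without advancing time (a new reading comes with each control period).
- arm.capture(name): name is "scene" or "top" or "wrist"; returns the picture (400x640x3 uint8, blue, green, red); there is no depth.
- arm.calibration(name): a dict with "vfov" (degrees; the focal length in pixels is half the picture's height over the tangent of half this angle, whatever the lens; pixels are square), "cx", "cy" (the principal point, pixels), "position" and "orientation" of the camera in the world; the wrist camera has in their place "hand_eye" (4x4, takes a point from camera to tool coordinates, whose origin is the TCP and whose axes are the flange's). Camera axes: x right, y up, looking along -z (the intrinsics and any distortion apply to the point x, -y, -z); pixel columns grow to the right and rows downward; lengths in m; the calibration is good to about 2 mm. A picture is of the moment at which its call begins: read the wrist's pose just before it. calibration takes no time and is no camera call.
- arm.close_job(): hands the job in; it is judged then, once.
Trained networks look in the newest picture that a camera, given by its name, has taken for a name from the list of things; names that differ only in an ending like _2 or _b are one class to them, and where a whole thing is asked for, a point or a joint stands for the part that bears it (a point fixed in the world has none). Each returns a list of dicts, best first, with "confidence" (0 to 1); they miss things now and then, are a little off and sometimes report something else, mostly with a low value. They report only what shows in the picture. A call takes as long as a camera call.
- arm.masks_of(camera, query): "pixels" (400x640 bool, what is visible of it) and "box" ([centre column, centre row, width, height] in pixels, round what is visible of it).
The state is a dict: "clock": time; "q": joint angles; "qd": joint speeds; "joint_torque": joint torques, N m; "eef_pos": TCP position; "orientation": TCP orientation; "wrist_force": force on the tool from outside, world axes, zero at the start; "moment": the same for the moment, N m; "grip_width": finger opening in m; "finger_force": force on a finger pad.
Only numpy, scipy, OpenCV 4.12 (cv2) and the standard library are available. Lean on these libraries where they do the work, as an engineer would, in place of code of your own. Each camera call takes 0.05 s, during which the arm holds its last target. There are 200 camera calls.

## Working session

There is one attempt and no reset: what is moved stays moved. The work goes in short steps, Python scripts to look and compute and a tool call to move; the robot and the scene stay as the last step left them, time stands still between calls to the robot, and variables do not carry over. Pictures are saved under pics/ and viewed, at most 10 in all, crops included, and the job is handed in when it is done.

Besides the shell and the picture viewer there is one more tool, called after "Emit:" as name(argument=value, ...), one argument or row to a line, values as JSON. send_rows: Moves the arm, as the interface text tells. Its arguments: {"type":"object","properties":{"moves":{"type":"array"},"hand":{"type":"number"},"newtons":{"type":"number"}},"required":["moves"]}

```bash
ls; mkdir -p pics
python3 - <<'E'
from workcell import arm
import cv2,numpy as np
for n in("top","scene"):
    im=arm.capture(n);cv2.imwrite(f"pics/{n}0.png",im)
    print(n,arm.calibration(n))
    for q in("tile_mid","jig"):
        for m in arm.masks_of(n,q)[:2]: print(q,m["confidence"],m["box"])
print(arm.calibration("wrist"));print(arm.observe())
E
```

```text
pics
top {'vfov': 47.05282242470714, 'cx': 313.27859685274296, 'cy': 205.07844662661242, 'position': array([0.26924601, 0.03206464, 1.30178607]), 'orientation': array([ 0.23673292,  0.00555705, -1.57345051])}
tile_mid 0.68 [327.4, 226.6, 56.0, 38.6]
jig 0.97 [314.0, 220.8, 167.4, 145.8]
scene {'vfov': 47.084109285745036, 'cx': 322.46708668345536, 'cy': 204.50278388543109, 'position': array([ 1.02026232, -0.81750027,  0.93671916]), 'orientation': array([0.83336572, 0.01857304, 0.48044691])}
tile_mid 0.69 [306.2, 216.8, 63.7, 46.3]
jig 0.61 [313.1, 225.4, 144.1, 111.8]
{'vfov': 58.85057041530334, 'cx': 315.7911683767802, 'cy': 206.79010400780464, 'hand_eye': array([[ 5.79625134e-04,  9.52533927e-01,  3.04431902e-01,
         7.82429482e-02],
       [ 9.99999831e-01, -5.37832485e-04, -2.21137623e-04,
         1.18027599e-03],
       [-4.69077224e-05,  3.04431979e-01, -9.52534077e-01,
        -1.17950509e-01],
       [ 0.00000000e+00,  0.00000000e+00,  0.00000000e+00,
         1.00000000e+00]])}
{'clock': 0.3, 'q': array([ 1.00522696e+00,  2.58874011e-01,  1.53533242e+00,  2.52767255e-06,
        1.34802067e+00, -2.02794974e-01]), 'qd': array([ 0.00050972, -0.00098989, -0.0013748 ,  0.00100027, -0.00058003,
        0.00054697]), 'joint_torque': array([-5.32249453e-05, -4.45486343e+01, -2.90392470e+01, -2.00437798e-04,
        6.64339997e-03, -9.31119416e-06]), 'eef_pos': array([0.1950711 , 0.51408451, 0.25602854]), 'orientation': array([-3.14097170e+00, -1.30197365e-04,  2.77881766e+00]), 'wrist_force': array([-0.86100433, -0.01665961,  0.48886352]), 'moment': array([-0.0140965 ,  0.00292798,  0.00333125]), 'finger_force': 0.0, 'grip_width': 0.08539518133338454}
```

View pics/top0.png

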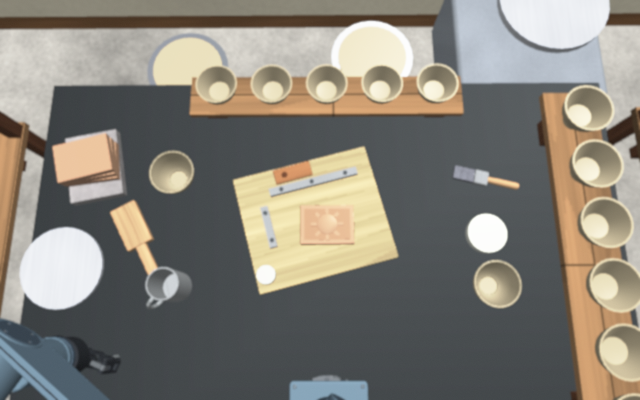

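The top view shows the board rotated about 15°. The tile is at (327,225), the long stop runs (270,192)–(357,172), and the end stop (265,208)–(273,247).

```bash
cat > h.py <<'E'
from workcell import arm
import cv2,numpy as np
from scipy.spatial.transform import Rotation as R
def pose(s): 
    T=np.eye(4);T[:3,:3]=R.from_euler('xyz',s["orientation"]).as_matrix();T[:3,3]=s["eef_pos"];return T
def cam(n,s=None):
    c=arm.calibration(n);f=200/np.tan(np.radians(c["vfov"]/2))
    if n=="wrist": T=pose(s)@c["hand_eye"]
    else: T=np.eye(4);T[:3,:3]=R.from_euler('xyz',c["orientation"]).as_matrix();T[:3,3]=c["position"]
    return f,c["cx"],c["cy"],T
def toplane(C,px,z):
    f,cx,cy,T=C;px=np.atleast_2d(px).astype(float)
    d=np.c_[(px[:,0]-cx)/f,-(px[:,1]-cy)/f,-np.ones(len(px))]@T[:3,:3].T
    return (T[:3,3]+d*((z-T[2,3])/d[:,2])[:,None])[:,:2]
def topix(C,P):
    f,cx,cy,T=C;p=(np.atleast_2d(P)-T[:3,3])@T[:3,:3]
    return np.c_[cx+f*p[:,0]/-p[:,2],cy-f*p[:,1]/-p[:,2]]
def rect(C,m,z):
    c=max(cv2.findContours(m.astype(np.uint8),0,1)[0],key=cv2.contourArea)[:,0]
    return cv2.minAreaRect((toplane(C,c,z)*1000).astype(np.float32))
def home(jx,jy,yaw,p): # jig frame -> world (mm)
    c,s=np.cos(yaw),np.sin(yaw);return np.array([jx+c*p[0]-s*p[1],jy+s*p[0]+c*p[1]])
E
python3 - <<'E'
from h import *
arm.capture("top");C=cam("top")
for q,z in(("jig",.018),("tile_mid",.042)):
    m=arm.masks_of("top",q)[0];print(q,rect(C,m["pixels"],z))
print(toplane(C,[[270,194],[357,174],[266,207],[276,247]],.034)*1000)
C=cam("scene");m=arm.capture("scene")
for q,z in(("jig",.018),("tile_mid",.042)):
    m=arm.masks_of("scene",q)[0];print(q,rect(C,m["pixels"],z))
E
```

```text
jig ((542.2455444335938, 37.05255126953125), (344.79620361328125, 403.1615295410156), 14.703030586242676)
tile_mid ((517.0714111328125, 0.1631317138671875), (112.36481475830078, 152.0903778076172), 1.002299189567566)
[[608.18454444 161.86409647]
 [666.84240052 -88.06009149]
 [570.05693553 172.47880425]
 [455.69997476 142.2160123 ]]Traceback (most recent call last):
  File "<stdin>", line 8, in <module>
IndexError: list index out of range
```

```bash
cat >> h.py <<'E'
def rel(P,yaw): # target mm world, yaw, tool down -> shift cm, turn
    s=arm.observe();T=pose(s);G=R.from_euler('xyz',[np.pi,0,yaw]).as_matrix()
    print("shift cm",np.round(T[:3,:3].T@(np.array(P)/1000-T[:3,3])*100,2),"turn",np.round(R.from_matrix(T[:3,:3].T@G).as_rotvec(),3))
E
python3 -c "
from h import *
rel([520,42,256],3.398)"
```

```text
shift cm [-4.713e+01 -3.262e+01  3.000e-02] turn [-0.    -0.    -0.619]
```

Emit:
send_rows(
  moves=[
    [[-47.1,-32.6,0],[0,0,-0.62]],
    [[-47.1,-32.6,0],[0,0,-0.62]],
    [[-47.1,-32.6,0],[0,0,-0.62]],
    [[-47.1,-32.6,0],[0,0,-0.62]],
    [[-47.1,-32.6,0],[0,0,-0.62]],
    [[-47.1,-32.6,0],[0,0,-0.62]],
    [[-47.1,-32.6,0],[0,0,-0.62]],
    [[-47.1,-32.6,0],[0,0,-0.62]],
    [[-47.1,-32.6,0],[0,0,-0.62]],
    [[-47.1,-32.6,0],[0,0,-0.62]],
    [[-47.1,-32.6,0],[0,0,-0.62]],
    [[-47.1,-32.6,0],[0,0,-0.62]],
  ],
  hand=0.5,
)

```text
clock: 1.75
eef_pos: [0.5209, 0.04, 0.2565]
orientation: [-3.141, 0.001, -2.885]
wrist_force: [0.7, 0.6, 0.6]
grip_width: 0.0429
finger_force: 0.0
```

Emit:
send_rows(
  moves=[
    [[0,0,0],[0,0,0]],
    [[0,0,0],[0,0,0]],
    [[0,0,0],[0,0,0]],
  ],
)

```text
clock: 2.05
eef_pos: [0.5191, 0.0431, 0.2562]
orientation: [3.141, -0.001, -2.884]
wrist_force: [-0.4, 0.7, -0.1]
grip_width: 0.0428
finger_force: 0.0
```

Run:
```python
from h import *
s=arm.observe();print(s["eef_pos"],s["orientation"],s["grip_width"],s["clock"],s["wrist_force"])
im=arm.capture("wrist");cv2.imwrite("pics/w1.png",im);C=cam("wrist",s)
for q,z in(("jig",.018),("tile_mid",.042)):
    for m in arm.masks_of("wrist",q)[:1]: print(q,m["confidence"],m["box"],rect(C,m["pixels"],z))
```

```text
[0.51909256 0.04311177 0.25618458] [ 3.14080227e+00 -6.43207436e-04 -2.88394722e+00] 0.04277169319053236 2.05 [-0.37226915  0.6596563  -0.05074666]
jig 0.7 [301.2, 171.0, 442.3, 321.3] ((543.4588623046875, 37.86872863769531), (337.355224609375, 399.36553955078125), 14.80567741394043)
tile_mid 0.86 [274.5, 163.5, 179.8, 153.8] ((519.9736938476562, 1.2225570678710938), (112.33523559570312, 150.74136352539062), 0.5384263396263123)
```

View pics/w1.png

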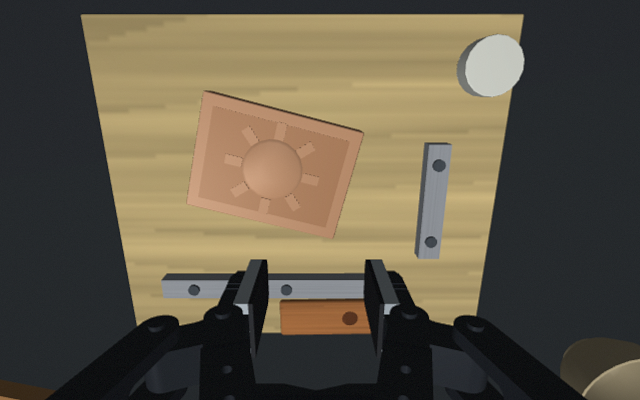

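Run:
```python
from h import *
s=arm.observe();C=cam("wrist",s);J=(543.3,37.7,np.radians(14.75))
P=[(90,-155,18),(90,105,18),(-55,120,34),(65,120,34),(170,-200,18),(-170,-200,18),(-170,200,18)]
print(np.round(topix(C,[[*home(*J,p[:2])/1000,p[2]/1000] for p in P])))
p=home(*J,(-125,-29));rel([*p,150],J[2]+np.pi);print(p)
```

```text
[[165. 271.]
 [398. 271.]
 [428. 143.]
 [417. 257.]
 [136. 331.]
 [ 78.  10.]
 [524.  11.]]
shift cm [10.32 -4.07 10.65] turn [0.    0.    0.002]
[429.80271413 -22.16957575]
```

Emit:
send_rows(
  moves=[
    [[5,-2,0],[0,0,0]],
    [[10.3,-4.1,0],[0,0,0]],
    [[10.3,-4.1,0],[0,0,0]],
    [[10.3,-4.1,5],[0,0,0]],
    [[10.3,-4.1,10],[0,0,0]],
    [[10.3,-4.1,14],[0,0,0]],
    [[10.3,-4.1,17],[0,0,0]],
    [[10.3,-4.1,19],[0,0,0]],
    [[10.3,-4.1,20],[0,0,0]],
    [[10.3,-4.1,20.4],[0,0,0]],
    [[10.3,-4.1,20.4],[0,0,0]],
    [[10.3,-4.1,20.4],[0,0,0]],
  ],
)

```text
clock: 3.4
eef_pos: [0.4315, -0.0236, 0.0533]
orientation: [-3.14, 0.002, -2.884]
wrist_force: [-0.2, 0.0, -0.8]
grip_width: 0.0426
finger_force: 0.0
```

Run:
```python
from h import *
cv2.imwrite("pics/s2.png",cv2.resize(arm.capture("scene")[130:310,210:450],None,fx=3,fy=3))
```

```text
(no output)
```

View pics/s2.png

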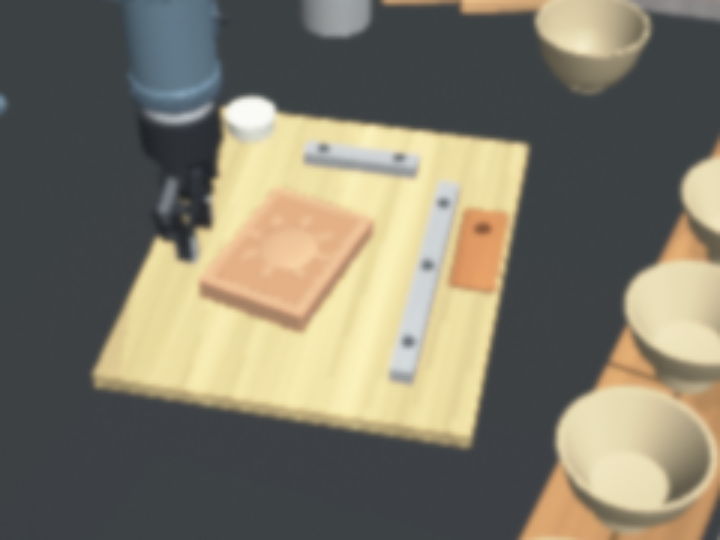

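Scene crop: the fingers stand just above the board at about (188,255), clear of the tile's near edge. I'll push square toward the long stop.

Emit:
send_rows(
  moves=[
    [[-1,0,0.3],[0,0,0]],
    [[-2,0,0.3],[0,0,0]],
    [[-3,0,0.3],[0,0,0]],
    [[-3.8,0,0.3],[0,0,0]],
    [[-4.5,0,0.3],[0,0,0]],
    [[-5.2,0,0.3],[0,0,0]],
    [[-5.9,0,0.3],[0,0,0]],
    [[-6.6,0,0.3],[0,0,0]],
    [[-7.2,0,0.3],[0,0,0]],
    [[-7.8,0,0.3],[0,0,0]],
    [[-8.2,0,0.3],[0,0,0]],
    [[-8.2,0,0.3],[0,0,0]],
  ],
)

```text
clock: 4.65
eef_pos: [0.5105, -0.0023, 0.0492]
orientation: [3.141, 0.001, -2.884]
wrist_force: [-1.0, -0.2, 1.5]
grip_width: 0.0424
finger_force: 0.8
```

Run:
```python
from h import *
s=arm.observe();C=cam("wrist",s)
cv2.imwrite("pics/w3.png",arm.capture("wrist"))
```

```text
(no output)
```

View pics/w3.png

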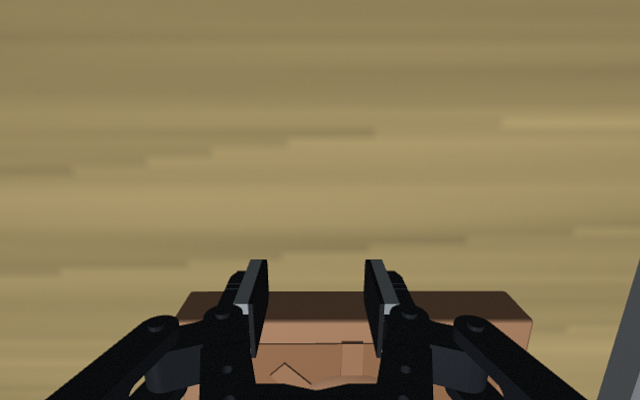

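The picture shows the tile's near edge parallel to both fingers, from (190,295) to (520,295). I'll push on until contact.

Emit:
send_rows(
  moves=[
    [[-0.4,0,0],[0,0,0]],
    [[-0.7,0,0],[0,0,0]],
    [[-0.9,0,0],[0,0,0]],
    [[-1.1,0,0],[0,0,0]],
    [[-1.1,0,0],[0,0,0]],
  ],
)

```text
clock: 5.2
eef_pos: [0.521, 0.0002, 0.0492]
orientation: [3.142, 0.001, -2.884]
wrist_force: [-1.8, -0.1, -0.3]
grip_width: 0.0427
finger_force: 0.9
```

Emit:
send_rows(
  moves=[
    [[-0.2,0,0],[0,0,0]],
    [[-0.4,0,0],[0,0,0]],
    [[-0.4,0,0],[0,0,0]],
  ],
)

```text
clock: 5.5
eef_pos: [0.5223, 0.0006, 0.0492]
orientation: [3.141, -0.005, -2.884]
wrist_force: [-9.8, -3.6, 6.9]
grip_width: 0.0427
finger_force: 5.6
```

Emit:
send_rows(
  moves=[
    [[1,0,0],[0,0,0]],
    [[3,0,0],[0,0,0]],
    [[3,0,-4],[0,0,0]],
    [[3,0,-9],[0,0,0]],
    [[3,0,-14],[0,0,0]],
    [[3,0,-18],[0,0,0]],
    [[3,0,-20],[0,0,0]],
    [[3,0,-20],[0,0,0]],
    [[3,0,-20],[0,0,0]],
  ],
)

```text
clock: 6.4
eef_pos: [0.4957, -0.0065, 0.2493]
orientation: [-3.141, 0.002, -2.885]
wrist_force: [-0.4, 0.2, -0.3]
grip_width: 0.0425
finger_force: 0.0
```

Run:
```python
from h import *
s=arm.observe();C=cam("wrist",s);J=(543.3,37.7,np.radians(14.75))
cv2.imwrite("pics/w4.png",arm.capture("wrist"))
for m in arm.masks_of("wrist","tile_mid")[:1]: r=rect(C,m["pixels"],.042);print(r);d=np.array(r[0])-J[:2];print(home(0,0,-J[2],d))
p=home(*J,(38,-135));rel([*p,50],J[2]+np.pi/2)
```

```text
((577.2462768554688, 31.685272216796875), (116.89644622802734, 150.68722534179688), 14.780475616455078)
[ 31.29624776 -14.4593063 ]
shift cm [ -9.65 -10.5   19.75] turn [-0.    -0.002  1.57 ]
```

View pics/w4.png

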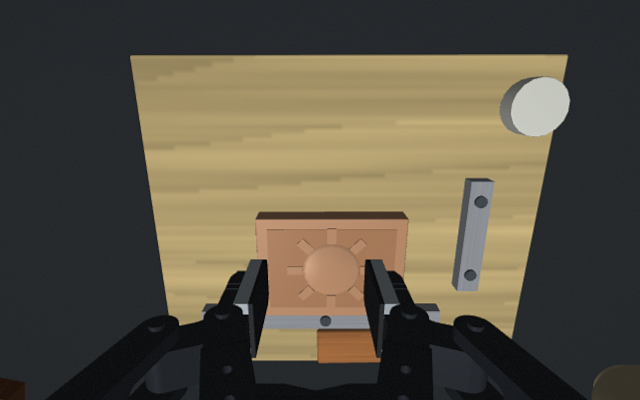

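The tile (257–407, 213–315) is square against the long stop; the end stop still stands clear at col 455. Next I go round to its right-hand short edge.

Emit:
send_rows(
  moves=[
    [[-5,-5,0],[0,0,1.57]],
    [[-9.7,-10.5,0],[0,0,1.57]],
    [[-9.7,-10.5,0],[0,0,1.57]],
    [[-9.7,-10.5,0],[0,0,1.57]],
    [[-9.7,-10.5,0],[0,0,1.57]],
    [[-9.7,-10.5,0],[0,0,1.57]],
    [[-9.7,-10.5,0],[0,0,1.57]],
    [[-9.7,-10.5,0],[0,0,1.57]],
    [[-9.7,-10.5,0],[0,0,1.57]],
    [[-9.7,-10.5,0],[0,0,1.57]],
    [[-9.7,-10.5,0],[0,0,1.57]],
    [[-9.7,-10.5,0],[0,0,1.57]],
  ],
)

```text
clock: 7.7
eef_pos: [0.6154, -0.0832, 0.2471]
orientation: [-3.139, -0.002, 1.828]
wrist_force: [-0.1, -0.5, 0.7]
grip_width: 0.0423
finger_force: 0.0
```

Emit:
send_rows(
  moves=[
    [[0,0,0],[0,0,0]],
    [[0,0,5],[0,0,0]],
    [[0,0,10],[0,0,0]],
    [[0,0,14],[0,0,0]],
    [[0,0,17],[0,0,0]],
    [[0,0,19],[0,0,0]],
    [[0,0,19.7],[0,0,0]],
    [[0,0,19.7],[0,0,0]],
    [[0,0,19.7],[0,0,0]],
  ],
)

```text
clock: 8.6
eef_pos: [0.6167, -0.0836, 0.0532]
orientation: [3.14, 0.001, 1.829]
wrist_force: [0.2, -0.5, 0.9]
grip_width: 0.0429
finger_force: 0.0
```

Run:
```python
from h import *
J=(543.3,37.7,np.radians(14.75))
p=home(*J,(38,-135));rel([*p,50],J[2]+np.pi/2)
```

```text
shift cm [ 0.1  -0.21  0.32] turn [0.001 0.001 0.001]
```

Emit:
send_rows(
  moves=[
    [[1,0,0.3],[0,0,0]],
    [[2,0,0.3],[0,0,0]],
    [[2.8,0,0.3],[0,0,0]],
    [[3.5,0,0.3],[0,0,0]],
    [[4.2,0,0.3],[0,0,0]],
    [[4.9,0,0.3],[0,0,0]],
    [[5.6,0,0.3],[0,0,0]],
    [[6.3,0,0.3],[0,0,0]],
    [[7,0,0.3],[0,0,0]],
    [[7.7,0,0.3],[0,0,0]],
    [[8.3,0,0.3],[0,0,0]],
    [[8.3,0,0.3],[0,0,0]],
  ],
)

```text
clock: 9.8
eef_pos: [0.5949, -0.0027, 0.0498]
orientation: [3.141, 0.001, 1.829]
wrist_force: [-1.0, -0.4, 1.0]
grip_width: 0.0427
finger_force: 0.6
```

Emit:
send_rows(
  moves=[
    [[0.3,0,0],[0,0,0]],
    [[0.6,0,0],[0,0,0]],
    [[0.8,0,0],[0,0,0]],
    [[0.8,0,0],[0,0,0]],
  ],
)

```text
clock: 10.2
eef_pos: [0.5931, 0.004, 0.0497]
orientation: [3.141, 0.001, 1.829]
wrist_force: [0.3, -5.3, 3.8]
grip_width: 0.0429
finger_force: 2.2
```

Emit:
send_rows(
  moves=[
    [[0.1,0,0],[0,0,0]],
    [[0.3,0,0],[0,0,0]],
    [[0.3,0,0],[0,0,0]],
    [[0.3,0,0],[0,0,0]],
  ],
)

```text
clock: 10.6
eef_pos: [0.5924, 0.0067, 0.0497]
orientation: [3.141, 0.001, 1.829]
wrist_force: [-0.3, -6.2, 2.0]
grip_width: 0.043
finger_force: 2.5
```

Emit:
send_rows(
  moves=[
    [[0.2,0,0],[0,0,0]],
    [[0.4,0,0],[0,0,0]],
    [[0.4,0,0],[0,0,0]],
  ],
)

```text
clock: 10.9
eef_pos: [0.5922, 0.0077, 0.0498]
orientation: [3.141, 0.006, 1.829]
wrist_force: [0.5, -16.7, 0.3]
grip_width: 0.0425
finger_force: 8.0
```

Contact with the end stop (17 N, the arm has stalled). I'll retreat, then press again on the long side at the home position.

Emit:
send_rows(
  moves=[
    [[-1,0,0],[0,0,0]],
    [[-3,0,0],[0,0,0]],
    [[-3,0,-4],[0,0,0]],
    [[-3,0,-9],[0,0,0]],
    [[-3,0,-14],[0,0,0]],
    [[-3,0,-18],[0,0,0]],
    [[-3,0,-20],[0,0,0]],
    [[-3,0,-20],[0,0,0]],
    [[-3,0,-20],[0,0,0]],
  ],
)

```text
clock: 11.8
eef_pos: [0.5982, -0.0171, 0.2487]
orientation: [-3.141, -0.001, 1.829]
wrist_force: [0.3, 0.0, -0.7]
grip_width: 0.0429
finger_force: 0.0
```

Run:
```python
from h import *
J=(543.3,37.7,np.radians(14.75))
p=home(*J,(-65,45));rel([*p,50],J[2]+np.pi)
```

```text
shift cm [ 11.19 -10.4   19.89] turn [ 1.00e-03 -1.00e-03 -1.57e+00]
```

Emit:
send_rows(
  moves=[
    [[5,-5,0],[0,0,-1.57]],
    [[11.2,-10.4,0],[0,0,-1.57]],
    [[11.2,-10.4,0],[0,0,-1.57]],
    [[11.2,-10.4,0],[0,0,-1.57]],
    [[11.2,-10.4,0],[0,0,-1.57]],
    [[11.2,-10.4,0],[0,0,-1.57]],
    [[11.2,-10.4,0],[0,0,-1.57]],
    [[11.2,-10.4,0],[0,0,-1.57]],
    [[11.2,-10.4,0],[0,0,-1.57]],
    [[11.2,-10.4,0],[0,0,-1.57]],
    [[11.2,-10.4,0],[0,0,-1.57]],
    [[11.2,-10.4,0],[0,0,-1.57]],
  ],
)

```text
clock: 13.0
eef_pos: [0.4683, 0.0644, 0.2471]
orientation: [3.14, -0.004, -2.884]
wrist_force: [-0.4, 0.0, 0.3]
grip_width: 0.0427
finger_force: 0.0
```

Run:
```python
from h import *
J=(543.3,37.7,np.radians(14.75))
s=arm.observe();C=cam("wrist",s)
cv2.imwrite("pics/w5.png",arm.capture("wrist"))
for m in arm.masks_of("wrist","tile_mid")[:1]: r=rect(C,m["pixels"],.042);print(r);d=np.array(r[0])-J[:2];print(home(0,0,-J[2],d))
p=home(*J,(-65,45));rel([*p,50],J[2]+np.pi)
```

```text
((562.792236328125, 89.49826049804688), (119.03004455566406, 150.973876953125), 14.751955032348633)
[32.03782602 45.12853611]
shift cm [-0.1  -0.   19.78] turn [ 0.001 -0.003 -0.002]
```

View pics/w5.png

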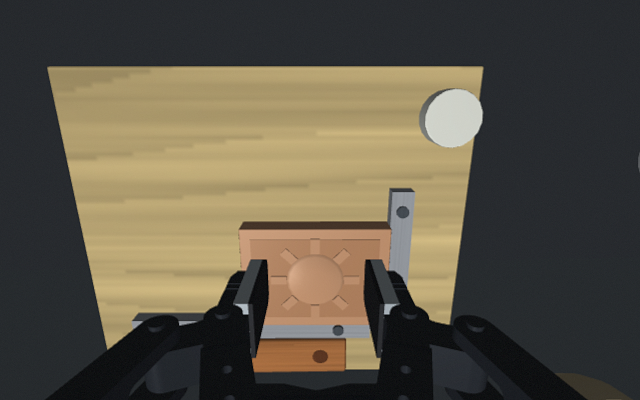

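The tile touches both stops: its right edge is at col 390 against the end stop and its lower edge at row 325 against the long stop. One last square press.

Emit:
send_rows(
  moves=[
    [[0,0,5],[0,0,0]],
    [[0,0,10],[0,0,0]],
    [[0,0,14],[0,0,0]],
    [[0,0,17],[0,0,0]],
    [[0,0,19],[0,0,0]],
    [[0,0,19.8],[0,0,0]],
    [[0,0,19.8],[0,0,0]],
    [[-1,0,19.8],[0,0,0]],
    [[-2,0,19.8],[0,0,0]],
    [[-2.8,0,19.8],[0,0,0]],
    [[-3.3,0,19.8],[0,0,0]],
    [[-3.3,0,19.8],[0,0,0]],
  ],
)

```text
clock: 14.3
eef_pos: [0.5022, 0.0727, 0.0516]
orientation: [-3.141, 0.001, -2.884]
wrist_force: [-0.0, -0.1, -0.1]
grip_width: 0.0428
finger_force: 0.0
```

Emit:
send_rows(
  moves=[
    [[-0.2,0,0],[0,0,0]],
    [[-0.4,0,0],[0,0,0]],
    [[-0.5,0,0],[0,0,0]],
    [[-0.5,0,0],[0,0,0]],
  ],
)

```text
clock: 14.7
eef_pos: [0.5031, 0.0734, 0.0509]
orientation: [3.141, -0.007, -2.884]
wrist_force: [-8.8, -3.6, 6.5]
grip_width: 0.0429
finger_force: 4.6
```

Stalled at the same jig x as the first contact (-29.8 against -29.7 mm), so the tile is flush. I'll retreat and check.

Emit:
send_rows(
  moves=[
    [[1,0,0],[0,0,0]],
    [[3,0,0],[0,0,0]],
    [[4,0,-4],[0,0,0]],
    [[4,0,-9],[0,0,0]],
    [[4,0,-14],[0,0,0]],
    [[4,0,-18],[0,0,0]],
    [[4,0,-20],[0,0,0]],
    [[8,0,-20],[0,0,0]],
    [[8,0,-20],[0,0,0]],
    [[8,0,-20],[0,0,0]],
  ],
)

```text
clock: 15.7
eef_pos: [0.4283, 0.0534, 0.2515]
orientation: [-3.141, 0.001, -2.885]
wrist_force: [0.8, 0.2, 0.2]
grip_width: 0.0424
finger_force: 0.0
```

Run:
```python
from h import *
J=(543.3,37.7,np.radians(14.75))
s=arm.observe();C=cam("wrist",s)
im=arm.capture("wrist");cv2.imwrite("pics/w6.png",cv2.resize(im[200:400,180:440],None,fx=3,fy=3,interpolation=2)[:600,:780])
for m in arm.masks_of("wrist","tile_mid")[:1]: r=rect(C,m["pixels"],.042);print(r);d=np.array(r[0])-J[:2];print(home(0,0,-J[2],d))
```

```text
((560.7571411132812, 90.34226989746094), (121.18836212158203, 148.8305206298828), 16.2430419921875)
[30.28468189 46.46287118]
```

View pics/w6.png

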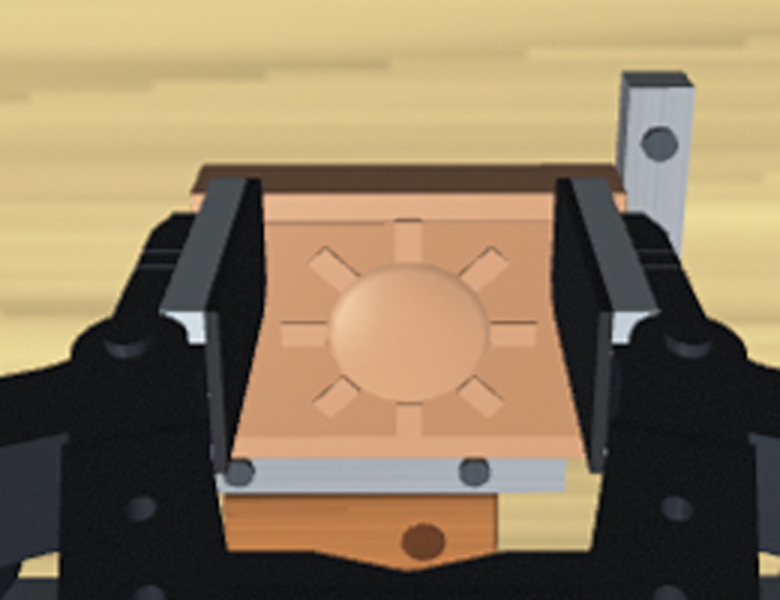

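The crop shows the tile flush along the long stop (row 460) and its right edge on the end stop (col 622), with the relief up and the rib in place.

```bash
python3 -c "
from workcell import arm
print(arm.close_job())"
```

```text
the job is handed in; nothing more can be done
None
```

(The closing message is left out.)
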